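Put the red tester pot away in the push-and-turn tub

TASK

Of the three tester pots at the front of the worktop, the red one is solvent-based and belongs in the tub with the red child-resistant lid. Press that lid down hard and, keeping it pressed, turn it anticlockwise to free it; lift it off and lay it flat on the worktop, right way up, then stand the red pot upright inside the red tub. Leave the blue tub shut and the other two pots standing where they are.

Things in the scene. Friction and masses are not known exactly. Their poses are not given: they have to be found in the camera images.
- tub_red: Off-white round tub with a red band, fixed to the worktop by a dark plate (radius 71 mm, ears to 84 mm, 6 mm high). Origin: centre of its foot, z up. Bore 112 mm across, inner floor 8 mm and rim 82 mm above the worktop, 126 mm outside, 141 mm over a bead at 58 to 62 mm height. Neck lugs stand out to 66 mm from the axis.
- lid_red: Red lid of the red tub, 142 mm across, 0.2 kg give or take a third, loose. Origin: on its axis, at its lower edge; z up. Its flat top is 28 mm above the origin; a grip bar, 100 mm long, 18 mm wide, runs across it along the lid's x, rising to 54 mm. Shut: origin 69 mm above the tub's foot, x along the tub's x. Laid on the worktop right way up: origin at height 0.
- lid_red_grip (a point): Middle of the bar's upper edge, 54 mm above the lid's origin. A spring lifts the lid (4 N when shut): pressed 5 mm (12 N) it can turn, at 7 mm (15 N) it stops hard. Pressed, turn it anticlockwise seen from above; clear from 30 to 90 degrees (best 60), then lift straight up. Finger tips may press on the flat top either side of the bar while gripping it.
- pot_red: Tester pot with red body and red-brown screw lid, loose, 0.09 kg give or take a third, 60 mm tall. Body 46 mm across, lid 49 mm across (the top 14 mm). Origin: centre of its underside, z up. One of three pots in a row at the front of the worktop; their order varies.
- tub_blue: The same kind of tub with a blue band, screwed down, same sizes and origin. One tub stands to the left, one to the right (they swap sides), 0.44 to 0.6 m apart; the worktop midway between them, behind the row of pots, is free (x 0.52 to 0.70, y -0.1 to 0.1).
- lid_blue: The same kind of lid in blue, shut on the blue tub; same origin and axes as the red lid. Stays shut.
- pot_orange: Tester pot with orange body and dark lid, same size and origin as the red one. Stays where it stands.
- pot_green: Tester pot with green and cream body and cream lid, same size and origin as the red one. Stays where it stands.
There are look-alikes about, which are no part of the job. Of the things that look like the lid_red, the smaller one is meant. There is more than one size of the pot_red; the one meant has the size given above.

How it is judged (in metres and radians):
On the way, in this order (a step that is already met when the one before it is completed fails the run):
1. the red lid, on its tub, is pressed down (by more than 4 mm) (z of lid_red in the frame of tub_red below 0.065 m and horizontal distance between lid_red and tub_red below 0.012 m), for 0.05 s.
2. the red lid is turned free while still on its tub (by more than 30 degrees) (angle between the x axis of lid_red and the x axis of tub_red, either way round above 0.52 rad and horizontal distance between lid_red and tub_red below 0.012 m and z of lid_red in the frame of tub_red below 0.076 m), for 0.1 s.
3. the red lid lies flat on the worktop, right way up, let go (height (world z) of lid_red below 0.006 m and angle between lid_red's own z axis and vertical below 0.06 rad and contact force between the fingers and lid_red below 0.1 N), for 0.2 s.
At the end, for the whole second after the job is handed in: Red pot upright (6 degrees) on the red tub's floor, at rest; red lid flat on the worktop, right way up (3 degrees, underside within 6 mm of it); blue lid still shut (turned under 11 degrees); orange and green pots upright, within 30 mm of their places (z of pot_red in the frame of tub_red below 0.013 m and horizontal distance between pot_red and tub_red below 0.036 m and angle between each of pot_red, pot_orange, pot_green's own z axis and vertical below 0.1 rad and linear speed of each of pot_red, lid_red below 0.02 m/s and height (world z) of lid_red below 0.006 m and angle between lid_red's own z axis and vertical below 0.06 rad and angle between the x axis of lid_blue and the x axis of tub_blue, either way round below 0.2 rad and z of lid_blue in the frame of tub_blue below 0.073 m and distance of each of pot_orange, pot_green from where it was at the start of the episode below 0.03 m); the robot touches nothing.
It fails at once if the blue lid is turned or lifted (angle between the x axis of lid_blue and the x axis of tub_blue, either way round above 0.3 rad or z of lid_blue in the frame of tub_blue above 0.08 m).
It fails at once if another pot is knocked over or carried off (angle between any of pot_orange, pot_green's own z axis and vertical above 0.6 rad or distance of any of pot_orange, pot_green from where it was at the start of the episode above 0.06 m).
It also fails if it takes over 67 s, if anything falls off the work surface, if the arm or the gripper's body presses on something with over 40 N, if the wrist force passes 120 N, or if a joint passes its speed limit or range.

ROBOT

A 6-joint arm with a two-finger parallel gripper is mounted at the origin on a cart in front of the work surface, level with it; the furniture and walls round the work are solid. World frame = base frame: x ahead of the robot, y to its left, z up, the work surface at z = 0. Lengths are in mm, angles in rad, forces in N, time in s.
With the tool pointing down it reaches from about 325 to 775 mm from the base axis. Payload 5.5 kg.
Tool frame: the origin (TCP) lies on the centre line of the jaws, within the pads' length; the fingertips stand 19 mm ahead of it and the grasp point (between the pads) is the TCP (robot.tip_reach is the distance from the TCP to the fingertips, in mm); z points along the fingers, y is the direction in which the jaws open and shut (so a half turn about z gives the same grasp; the last joint's range is limited). The gripper opens to 88 mm and grips with 3 to 60 N. Pads are 20 mm wide; open, the fingers measure 115 mm over their backs; the gripper's body (75 mm by 178 mm) begins 61 mm behind the grasp point.
Start: joints at [1.113, 0.091, 1.231, -0, 1.82, -0.057], TCP at [234.099, 552.462, 241.631] pointing down, gripper open.
Joint ranges: [-2.87, 2.87], [-0.86, 2.18], [0.17, 2.46], [-1.51, 4.65], [0.06, 2.69], [-2.65, 2.65]. Speed limits (rad/s): [2.57, 2.57, 3.01, 3.14, 3.14, 3.14].

INTERFACE

Orientations are given as a rotation vector (axis times angle).
In Python, from station import robot, eyes gives the robot as it stands.
- The arm moves only by the tool send_rows, never from a script. Its argument "motion" is a list of rows, each a list of 7 numbers: the turn, a rotation vector about the tool's x, y, z in degrees, then the shift along the tool's x, y, z in cm, then the closure, from -1 (fully open) to 1 (shut), so that 0 is half open. In form: [[wx, wy, wz, tx, ty, tz, jaw], ...]. A call has 1 to 10 rows; each row shifts and turns the commanded pose from where the row before left it, along the tool's axes as they then stand; what a row does not reach is not made up. A row lasts 1/12 s, in which the tool goes at most 41.7 mm and 7.16 degrees, less where a joint would pass 70% of its speed; a pose out of reach is approached as far as the arm can. A call with a gripper value outside its range is refused whole. The fingers move at their own pace and stop on an object; "grip_force" is the grip in N (left out, the last holds). Time passes only in rows, so rows that do not move let the fingers close. It gives the time, the measured TCP pose, the force and the opening at its end, in the units of the state.
- robot.sense(): the state, without advancing time (a new reading comes with each control period).
- eyes.read_camera(name): name is "scene" or "top" or "wrist"; returns the picture (420x560x3 uint8, red, green, blue); there is no depth.
- eyes.get_calibration(name): a dict with "fov_y" (degrees; the focal length in pixels is half the picture's height over the tangent of half this angle, whatever the lens; pixels are square), "cx", "cy" (the principal point, pixels), "pose" (4x4, takes a point from camera to world coordinates). Camera axes: x right, y up, looking along -z (the intrinsics and any distortion apply to the point x, -y, -z); pixel columns grow to the right and rows downward; lengths in mm; the calibration is good to about 2 mm. The wrist camera is an equidistant fisheye: a pixel r from the principal point sees the ray r / f radians off the axis. A picture is of the moment at which its call begins: read the wrist's pose just before it. get_calibration takes no time and is no camera call; for the wrist camera it gives the pose at the moment of the call.
- robot.sign_off(): hands the job in, once; it reports no verdict.
Trained networks look in the newest picture that a camera, given by its name, has taken for a name from the list of things; names that differ only in an ending like _2 or _b are one class to them, and where a whole thing is asked for, a point or a joint stands for the part that bears it (a point fixed in the world has none). Each returns a list of dicts, best first, with "conf" (0 to 1); they miss things now and then, are a little off and sometimes report something else, mostly with a low value. They report only what shows in the picture. A call takes as long as a camera call. They do not tell look-alikes from the thing itself.
- eyes.find_in(camera, target): "at" ([column, row] in pixels, amid what is visible of it).
The state is a dict: "t": time; "joint_pos": joint angles; "joint_velocities": joint speeds; "effort": joint torques, N m; "tcp_pos": TCP position; "orientation": TCP orientation; "wrist_force": force on the tool from outside, world axes, zero at the start; "ft_torque": the same for the moment, N m; "grip_width": finger opening in mm.
Only numpy, scipy, OpenCV 4.12 (cv2) and the standard library are available. Lean on these libraries where they do the work, as an engineer would, in place of code of your own. Each camera call takes 0.05 s, during which the arm holds its last target. There are 200 camera calls.

## Working session

There is one attempt and no reset: what is moved stays moved. The work goes in short steps, Python scripts to look and compute and a tool call to move; the robot and the scene stay as the last step left them, time stands still between calls to the robot, and variables do not carry over. Pictures are saved under pics/ and viewed, about 8 in all and at most 12, crops included, and the job is handed in when it is done.

Besides the shell and the picture viewer there is one more tool, called after ">>>" in YAML: its name, and indented under it one key for each argument. send_rows: Moves the arm, as the interface text tells. Its arguments: {"type":"object","properties":{"motion":{"type":"array","items":{"type":"array","items":{"type":"number"}}},"grip_force":{"type":"number"}},"required":["motion"]}

```bash
ls; mkdir -p pics; cat > h.py <<'E'
import numpy as np, cv2
from scipy.spatial.transform import Rotation as R
from station import robot, eyes
def save(name,img): cv2.imwrite('pics/'+name,img[:,:,::-1])
def ray(cam,px,cal=None):
    c=cal or eyes.get_calibration(cam); T=np.array(c['pose']); f=210/np.tan(np.radians(c['fov_y']/2))
    u,v=px[0]-c['cx'],px[1]-c['cy']
    if cam=='wrist':
        r=np.hypot(u,v); th=r/f; d=np.array([np.sin(th)*u/max(r,1e-9),-np.sin(th)*v/max(r,1e-9),-np.cos(th)])
    else: d=np.array([u/f,-v/f,-1])
    return T[:3,3],T[:3,:3]@d
def at_z(cam,px,z,cal=None):
    o,d=ray(cam,px,cal); return o+d*(z-o[2])/d[2]
def proj(cam,p,cal=None):
    c=cal or eyes.get_calibration(cam); T=np.array(c['pose']); f=210/np.tan(np.radians(c['fov_y']/2))
    q=T[:3,:3].T@(np.array(p,float)-T[:3,3]); x,y,z=q[0],-q[1],-q[2]
    if cam=='wrist':
        r=np.hypot(x,y); th=np.arctan2(r,z); return np.array([c['cx']+f*th*x/r,c['cy']+f*th*y/r])
    return np.array([c['cx']+f*x/z,c['cy']+f*y/z])
E
python3 - <<'E'
from h import *
for n in ['scene','top']:
    im=eyes.read_camera(n); save(n+'1.png',im)
    c=eyes.get_calibration(n); print(n,c['fov_y'],c['cx'],c['cy'],np.round(c['pose'],3).tolist(),{k:v for k,v in c.items() if k not in('pose','fov_y','cx','cy')})
    for t,z in [('tub_red',82),('lid_red',97),('lid_red_grip',123),('lid_blue',97),('pot_red',60),('pot_orange',60),('pot_green',60)]:
        for d in eyes.find_in(n,t)[:3]: print(n,t,round(d['conf'],2),np.round(d['at']),np.round(at_z(n,d['at'],z)))
print(robot.sense())
E
```

```text
pics
scene 46.32790699500181 276.69424031089164 220.2131732954346 [[0.513, 0.549, -0.659, -528.001], [-0.858, 0.306, -0.413, -783.283], [-0.025, 0.777, 0.629, 1061.798], [0.0, 0.0, 0.0, 1.0]] {}
scene tub_red 0.7 [317. 238.] [ 486. -290.   82.]
scene lid_red 0.6 [316. 212.] [ 580. -239.   97.]
scene lid_red 0.6 [394. 315.] [ 304. -600.   97.]
scene lid_red_grip 0.72 [394. 316.] [ 280. -607.  123.]
scene lid_blue 0.65 [188. 171.] [569. 273.  97.]
scene lid_blue 0.5 [193. 196.] [457. 162.  97.]
scene pot_red 0.64 [175. 214.] [388. 188.  60.]
scene pot_red 0.63 [227. 252.] [317. -75.  60.]
scene pot_red 0.53 [210. 217.] [431.  75.  60.]
scene pot_orange 0.49 [231. 230.] [411. -23.  60.]
scene pot_green 0.84 [269. 238.] [ 433. -150.   60.]
top 52.88166042926391 275.1856271269484 207.3067354473207 [[-0.069, 0.978, -0.199, 189.34], [-0.998, -0.069, 0.011, -125.067], [-0.003, 0.199, 0.98, 1478.015], [0.0, 0.0, 0.0, 1.0]] {}
top tub_red 0.75 [301. 194.] [ 515. -231.   82.]
top lid_red 0.82 [406. 227.] [ 373. -567.   97.]
top lid_red 0.65 [302. 174.] [ 580. -238.   97.]
top lid_red_grip 0.86 
[... 301 characters left out ...]
.] [ 449. -144.   60.]
{'t': 0.8, 'joint_pos': array([ 1.11332219e+00,  9.10758222e-02,  1.23067351e+00,  1.17863452e-05,
        1.81982358e+00, -5.67049489e-02]), 'joint_velocities': array([-0.00132615, -0.00027871, -0.00108349, -0.00032585,  0.00126684,
       -0.00192864]), 'effort': array([-1.12295456e-03, -4.46130037e+01, -4.06493354e+01,  6.98649720e-02,
        1.88837643e-02, -1.48291491e-05]), 'tcp_pos': array([234.08211194, 552.46690388, 241.66067029]), 'orientation': array([-6.25316546e-01, -3.07872469e+00, -3.45531794e-05]), 'wrist_force': array([-0.35911913, -0.10911537, -0.50679226]), 'ft_torque': array([-0.04269801,  0.01088539,  0.03602148]), 'grip_width': 88.05137718313685}
```

```bash
python3 - <<'E'
import cv2,numpy as np
a=cv2.imread('pics/top1.png')[120:290,110:440]; cv2.imwrite('pics/top1c.png',cv2.resize(a,None,fx=2.4,fy=2.4,interpolation=cv2.INTER_CUBIC))
E
```

```text
(no output)
```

View pics/top1c.png

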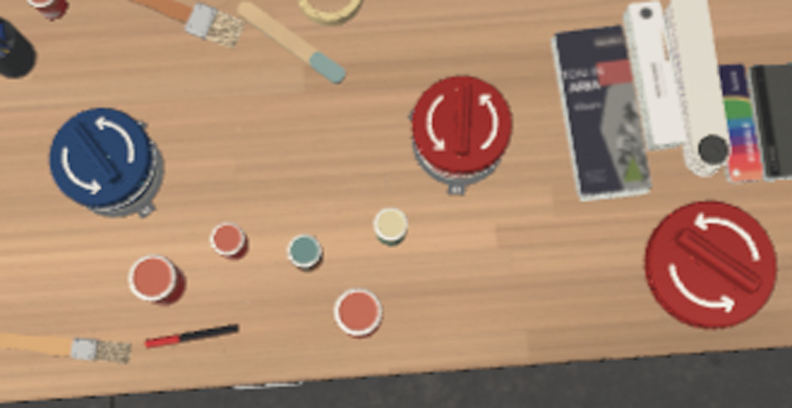

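View pics/scene1.png

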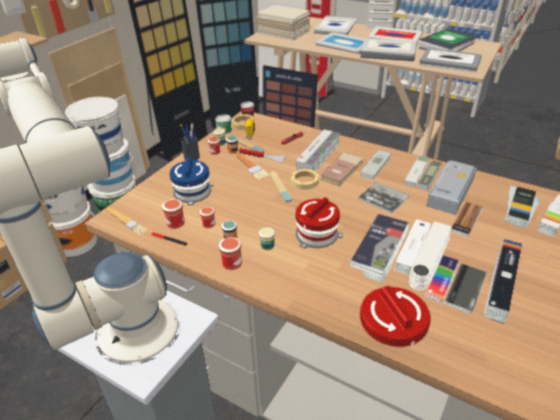

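Candidates in the top picture:
- **Red lids:** one at (302,173), shut on the tub, 142 mm class. The other at (406,228) is larger and lies on the worktop, so it's a look-alike. I choose (302,173).
- **Red pots:** a small one at (205,220) in the row with the orange pot (dark lid, 237,224) and the green pot (cream lid, 273,214). The ones at (174,236) and (259,250) are larger look-alikes. I choose (205,220).

The crop above shows this choice clearly. Next I move above the lid.

>>> send_rows:
  motion:
    - [0,0,0,-3,-2.8,0,-1]
    - [0,0,0,-3,-2.8,0,-1]
    - [0,0,0,-3,-2.8,0,-1]
    - [0,0,0,-3,-2.8,0,-1]
    - [0,0,0,-3,-2.8,0,-1]
    - [0,0,0,-3,-2.8,0,-1]
    - [0,0,0,-3,-2.8,0,-1]
    - [0,0,0,-3,-2.8,0,-1]
    - [0,0,0,-3,-2.8,0,-1]
    - [0,0,0,-3,-2.8,0,-1]

```text
t: 1.63
tcp_pos: [401.4, 175.7, 242.0]
orientation: [0.625, 3.078, 0.001]
wrist_force: [0.7, 0.2, -0.4]
grip_width: 87.9
```

>>> send_rows:
  motion:
    - [0,0,0,-3,-2.8,0,-1]
    - [0,0,0,-3,-2.8,0,-1]
    - [0,0,0,-3,-2.8,0,-1]
    - [0,0,0,-3,-2.8,0,-1]
    - [0,0,0,-3,-2.8,0,-1]
    - [0,0,0,-3,-2.8,0,-1]
    - [0,0,0,-3,-2.8,0,-1]
    - [0,0,0,-3,-2.8,0,-1]
    - [0,0,0,-3,-2.8,0,-1]
    - [0,0,0,-3,-2.8,0,-1]

```text
t: 2.47
tcp_pos: [568.5, -199.4, 241.7]
orientation: [0.626, 3.078, -0.0]
wrist_force: [1.3, 0.0, 1.3]
grip_width: 87.9
```

>>> send_rows:
  motion:
    - [0,0,7,0,0,0,-1]
    - [0,0,7,0,0,0,-1]
    - [0,0,7,0,0,0,-1]
    - [0,0,7,0,0,0,-1]
    - [0,0,7,0,0,0,-1]
    - [0,0,7,0,0,0,-1]
    - [0,0,7,0,0,0,-1]
    - [0,0,7,0,0,0,-1]
    - [0,0,7,0,0,0,-1]
    - [0,0,7,0,0,0,-1]

```text
t: 3.3
tcp_pos: [568.1, -197.2, 241.7]
orientation: [2.285, 2.156, 0.0]
wrist_force: [-0.5, -0.5, -0.7]
grip_width: 87.5
```

>>> send_rows:
  motion:
    - [0,0,7,0,0,0,-1]
    - [0,0,7,0,0,0,-1]
    - [0,0,7,0,0,0,-1]
    - [0,0,7,0,0,0,-1]
    - [0,0,7,0,0,0,-1]
    - [0,0,7,0,0,0,-1]
    - [0,0,7,0,0,0,-1]
    - [0,0,7,0,0,0,-1]
    - [0,0,7,0,0,0,-1]
    - [0,0,7,0,0,0,-1]

```text
t: 4.13
tcp_pos: [568.1, -197.3, 241.6]
orientation: [-3.108, -0.456, -0.0]
wrist_force: [0.1, 0.5, 0.4]
grip_width: 87.8
```

```bash
cat >> h.py <<'E'
def tool():
    s=robot.sense(); return s['tcp_pos'],R.from_rotvec(s['orientation']).as_matrix()
def go(p,yaw=None):
    """print world delta to p in tool axes (cm), and wz (deg) to bring tool x to yaw"""
    t,M=tool(); y=np.degrees(np.arctan2(M[1,0],M[0,0]))
    print('tcp',np.round(t,1),'yaw',round(y,1),'shift cm',np.round(M.T@(np.array(p)-t)/10,2),'wz',None if yaw is None else round(-((yaw-y+180)%360-180),1))
def refl(img): 
    h=cv2.cvtColor(img,cv2.COLOR_RGB2HSV); return (((h[...,0]<7)|(h[...,0]>172))&(h[...,1]>150)).astype(np.uint8)
E
python3 - <<'E'
from h import *
c=eyes.get_calibration('wrist'); im=eyes.read_camera('wrist'); save('w1.png',im)
print(c['fov_y'],c['cx'],c['cy'],np.round(c['pose'],3).tolist())
s=robot.sense();print(s['t'],s['joint_pos'].round(3)); go([580,-235,242],0)
for t,z in [('lid_red',97),('lid_red_grip',123),('pot_red',60),('pot_orange',60),('pot_green',60)]:
    for d in eyes.find_in('wrist',t)[:3]: print(t,round(d['conf'],2),np.round(d['at']),np.round(at_z('wrist',d['at'],z,c)))
E
```

```text
65.70646984690485 277.8850506286866 205.90947549036008 [[0.287, 0.915, 0.283, 647.244], [-0.958, 0.274, 0.086, -173.879], [0.001, -0.296, 0.955, 385.44], [0.0, 0.0, 0.0, 1.0]]
4.1833 [-0.391  0.095  1.227 -0.     1.82   0.896]
tcp [ 568.1 -197.3  241.6] yaw 16.3 shift cm [ 0.09  3.95 -0.03] wz 16.3
lid_red 0.85 [327. 181.] [ 597. -236.   97.]
lid_red_grip 0.86 [325. 184.] [ 600. -230.  123.]
lid_red_grip 0.2 [206. 243.] [ 518. -146.  123.]
pot_red 0.82 [  8. 213.] [434. 152.  60.]
pot_red 0.61 [ 44. 204.] [469.  82.  60.]
pot_orange 0.67 [106. 243.] [446. -18.  60.]
pot_green 0.57 [208. 242.] [ 489. -140.   60.]
```

View pics/w1.png

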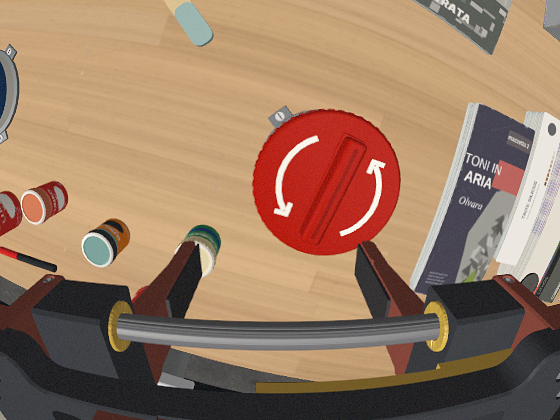

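The wrist view shows the small red lid centred near (327,182). Its bar runs from about (350,138) to (312,242), and a tub ear shows at (280,117). I'll fit the lid's cylinder outline in both cameras to get the centre, and fit the bar's direction.

```bash
cat >> h.py <<'E'
from scipy.optimize import minimize
def cyl(x,y,r,z0,z1):
    a=np.linspace(0,2*np.pi,60); return np.array([[x+r*np.cos(t),y+r*np.sin(t),z] for t in a for z in(z0,z1)])
def fitcyl(cam,img,mask,near,r,z0,z1,cal,guess):
    n,l,st,ce=cv2.connectedComponentsWithStats(mask); i=l[int(near[1]),int(near[0])]
    cs,_=cv2.findContours((l==i).astype(np.uint8),0,1); H=cv2.convexHull(max(cs,key=cv2.contourArea))
    M=np.zeros((420,560),np.uint8); cv2.fillConvexPoly(M,H,1); M=cv2.GaussianBlur(M.astype(np.float32),(0,0),1)
    def f(p):
        P=np.array([proj(cam,q,cal) for q in cyl(p[0],p[1],r,z0,z1)],np.float32)
        K=np.zeros((420,560),np.uint8); cv2.fillConvexPoly(K,np.round(cv2.convexHull(P)*16).astype(np.int32),1,8,4)
        return float(np.abs(cv2.GaussianBlur(K.astype(np.float32),(0,0),1)-M).sum())
    o=minimize(f,guess,method='Nelder-Mead',options=dict(initial_simplex=np.array(guess)+np.array([[0,0],[8,0],[0,8]]),maxiter=60))
    return o.x,o.fun/M.sum()
E
python3 - <<'E'
from h import *
w=cv2.imread('pics/w1.png')[:,:,::-1].copy(); t=cv2.imread('pics/top1.png')[:,:,::-1].copy()
ct=eyes.get_calibration('top'); cw=eyes.get_calibration('wrist')
print(fitcyl('wrist',w,refl(w),(280,180),71,69,97,cw,[590,-236]))
print(fitcyl('top',t,refl(t),(302,160),71,69,97,ct,[590,-236]))
print(fitcyl('top',t,refl(t),(290,172),71,69,97,ct,[590,-236]))
a,b=at_z('wrist',(346,140),123,cw),at_z('wrist',(311,241),123,cw); print(a,b,(a+b)/2,np.linalg.norm(a-b),np.degrees(np.arctan2(*(a-b)[1::-1])))
for v in ['wrist','top']:
  c=cw if v=='wrist' else ct; print(v,[proj(v,p,c).round(1).tolist() for p in [(590,-236,123),(640,-236,123),(540,-236,123)]])
c=w[90:270,230:420]; cv2.imwrite('pics/w1c.png',cv2.resize(c,None,fx=3,fy=3,interpolation=2)[:,:,::-1])
E
```

```text
(array([ 655.96173096, -170.01763916]), np.float64(0.9153911564625851))
(array([ 591.98486328, -242.26342773]), np.float64(0.08803611738148984))
(array([ 591.98486328, -242.26342773]), np.float64(0.08803611738148984))
[ 639.77257004 -233.92659473  123.        ] [ 547.1942446 -234.8881617  123.       ] [ 593.48340732 -234.40737821  123.        ] 92.58331897038634 0.5950825786290661
wrist [[328.7, 196.6], [348.4, 140.5], [309.5, 248.4]]
top [[301.1, 168.6], [299.9, 154.3], [302.4, 183.1]]
```

View pics/w1c.png

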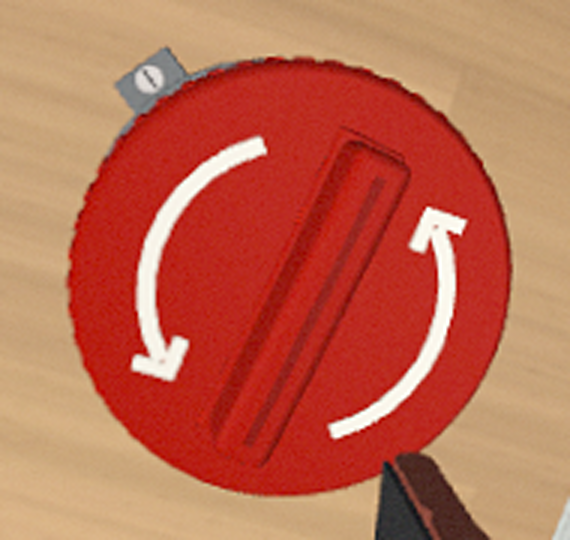

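```bash
python3 - <<'E'
from h import *
w=cv2.imread('pics/w1.png')[:,:,::-1].copy(); cw=eyes.get_calibration('wrist')
print(fitcyl('wrist',w,refl(w),(265,200),71,69,97,cw,[590,-236]))
g=[at_z('wrist',p,123,cw) for p in [(356.7,150),(313.3,237.7)]]; print(g,np.degrees(np.arctan2(*(g[0]-g[1])[1::-1])))
e=[at_z('wrist',p,123,cw) for p in [(357.5,140.5),(313,244)]]; print((e[0]+e[1])/2,np.linalg.norm(e[0]-e[1]),np.degrees(np.arctan2(*(e[0]-e[1])[1::-1])))
t=cv2.imread('pics/top1.png')[:,:,::-1].copy()
for n,px in [('red',(205,224)),]: print(t[220,205],t[226,205])
for n,px in [('r',(205,219.7)),('o',(237,224)),('g',(272.7,213.3))]: print(n,at_z('top',px,60))
E
```

```text
(array([ 593.51352119, -239.15670395]), np.float64(0.027388460640037374))
[array([ 634.8634942 , -245.30252447,  123.        ]), array([ 550.76478535, -235.78958783,  123.        ])] -6.453655654589404
[ 593.75865869 -240.41903555  123.        ] 97.74321358574616 -3.3580192842543943
[193 109  88] [164 130 119]
r [451.06166826 100.40402145  60.        ]
o [428.62448522  -7.64929672  60.        ]
g [ 457.07107837 -131.26907923   60.        ]
```

The outline fit (IoU error 2.7 %) and the bar agree: centre at about (593.5,-240), bar yaw about -5°, length 98 mm against the 100 mm given. Next I align, descend to just above the bar and check.

>>> send_rows:
  motion:
    - [0,0,7.1,0,0,0,-1]
    - [0,0,7.1,0,0,0,-1]
    - [0,0,7.1,0,0,0,-1]
    - [0,0,0,1.5,2,0,-1]
    - [0,0,0,1.4,2,0,-1]
    - [0,0,0,0,0,2.5,-1]
    - [0,0,0,0,0,2.5,-1]
    - [0,0,0,0,0,2.5,-1]
    - [0,0,0,0,0,0,-1]
    - [0,0,0,0,0,0,-1]

```text
t: 5.27
tcp_pos: [593.2, -238.9, 165.0]
orientation: [-3.138, 0.115, 0.006]
wrist_force: [-0.3, 0.2, 0.9]
grip_width: 87.6
```

```bash
python3 - <<'E'
from h import *
c=eyes.get_calibration('wrist'); im=eyes.read_camera('wrist'); 
go([593.5,-240,116],-5)
P=[proj('wrist',p,c).round(1).tolist() for p in [(593.5,-240,123),(643.3,-244.4,123),(543.7,-235.6,123)]];print(P)
k=im[40:340,130:430].copy(); k=cv2.resize(k,None,fx=2,fy=2,interpolation=2)
for p in P: cv2.circle(k,(int((p[0]-130)*2),int((p[1]-40)*2)),4,(0,255,0),1)
save('w2.png',k)
E
```

```text
tcp [ 594.  -239.2  167.4] yaw -4.2 shift cm [-0.05  0.08  5.14] wz 0.8
[[279.3, 243.7], [280.8, 164.1], [278.1, 309.2]]
```

View pics/w2.png

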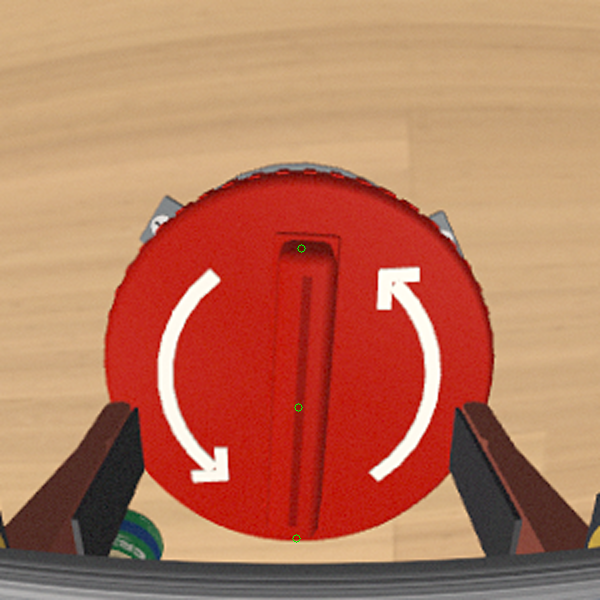

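The bar lies within 1 mm and about 2° of the prediction: the groove runs (307,278) to (293,525) in the crop, and the predicted end points are at (301,248) and (296,538). I'll turn 2.5°, descend and grip.

>>> send_rows:
  motion:
    - [0,0,2.5,0,0.1,0,-1]
    - [0,0,0,0,0,2,-1]
    - [0,0,0,0,0,2,-1]
    - [0,0,0,0,0,0.8,-1]
    - [0,0,0,0,0,0,-1]
    - [0,0,0,0,0,0,1]
    - [0,0,0,0,0,0,1]
    - [0,0,0,0,0,0,1]
    - [0,0,0,0,0,0,1]
    - [0,0,0,0,0,0,1]
  grip_force: 40

```text
t: 6.15
tcp_pos: [594.3, -240.4, 119.6]
orientation: [3.136, -0.185, 0.002]
wrist_force: [-0.5, 0.5, -0.0]
grip_width: 57.9
```

>>> send_rows:
  motion:
    - [0,0,0,0,0,0,1]
    - [0,0,0,0,0,0,1]
    - [0,0,0,0,0,0,1]
    - [0,0,0,0,0,0,1]
    - [0,0,0,0,0,0,1]
    - [0,0,0,0,0,0,1]

```text
t: 6.65
tcp_pos: [593.9, -240.2, 118.6]
orientation: [-3.136, 0.185, 0.0]
wrist_force: [1.4, 6.1, -0.6]
grip_width: 18.0
```

```bash
python3 -c "
from h import *
s=robot.sense();print(s['grip_width'],s['wrist_force'],s['ft_torque'],s['joint_pos']);go([593.5,-240,112],-7)"
```

```text
17.975652191154968 [ 1.43315382  6.14672679 -0.58514923] [0.76129361 0.01500323 0.00207331] [-4.37511490e-01  2.09899300e-01  1.31770137e+00  2.53661181e-04
  1.61420033e+00  1.25130020e+00]
tcp [ 593.9 -240.2  118.6] yaw -6.8 shift cm [-0.04 -0.01  0.66] wz 0.2
```

Gripped at 18.0 mm, which is the bar's width. Now I press down gently.

>>> send_rows:
  motion:
    - [0,0,0,0,0,0.2,1]
    - [0,0,0,0,0,0.2,1]
    - [0,0,0,0,0,0.2,1]
    - [0,0,0,0,0,0,1]
    - [0,0,0,0,0,0,1]
    - [0,0,0,0,0,0,1]

```text
t: 7.15
tcp_pos: [594.0, -240.2, 114.7]
orientation: [3.136, -0.185, 0.002]
wrist_force: [-3.6, 2.2, 8.2]
grip_width: 17.4
```

>>> send_rows:
  motion:
    - [0,0,0,0,0,0.2,1]
    - [0,0,0,0,0,0.2,1]
    - [0,0,0,0,0,0.1,1]
    - [0,0,0,0,0,0,1]
    - [0,0,0,0,0,0,1]
    - [0,0,0,0,0,0,1]

```text
t: 7.65
tcp_pos: [594.0, -240.2, 111.5]
orientation: [3.135, -0.185, 0.003]
wrist_force: [-6.6, 3.4, 15.7]
grip_width: 17.6
```

The lid has gone down 7.1 mm at 15.7 N, so it is at its stop. Now I turn it anticlockwise (negative about the downward tool z).

>>> send_rows:
  motion:
    - [0,0,-5,0,0,0,1]
    - [0,0,-5,0,0,0,1]
    - [0,0,-5,0,0,0,1]
    - [0,0,-5,0,0,0,1]
    - [0,0,0,0,0,0,1]

```text
t: 8.07
tcp_pos: [594.1, -239.4, 111.6]
orientation: [-3.12, -0.37, -0.003]
wrist_force: [-6.3, 6.1, 15.0]
grip_width: 18.2
```

```bash
python3 -c "
from h import *
s=robot.sense();print(s['grip_width'],s['wrist_force'],s['ft_torque'],s['joint_pos'][5]);go([593.5,-240,112],-7)"
```

```text
18.180207036633696 [-6.30754514  6.10258617 15.03105577] [0.97584401 1.43336356 0.06669663] 0.8976444618304034
tcp [ 594.1 -239.4  111.6] yaw 13.5 shift cm [-0.07  0.04 -0.04] wz 20.5
```

>>> send_rows:
  motion:
    - [0,0,-5,0,0,0,1]
    - [0,0,-5,0,0,0,1]
    - [0,0,-5,0,0,0,1]
    - [0,0,-5,0,0,0,1]
    - [0,0,-5,0,0,0,1]
    - [0,0,-5,0,0,0,1]
    - [0,0,-5,0,0,0,1]
    - [0,0,-5,0,0,0,1]
    - [0,0,0,0,0,0,1]
    - [0,0,0,0,0,0,1]

```text
t: 8.9
tcp_pos: [593.8, -238.7, 111.6]
orientation: [-2.806, -1.41, -0.003]
wrist_force: [-8.3, 8.7, 18.0]
grip_width: 18.0
```

```bash
python3 - <<'E'
from h import *
s=robot.sense();print(s['grip_width'],s['wrist_force'],s['ft_torque'],s['joint_pos'][5]);go([593.5,-240,112],-7)
k=eyes.read_camera('wrist'); save('w3.png',k)
E
```

```text
18.00716227771359 [-8.29412432  8.71941208 17.97561262] [1.32420913 1.70113629 0.25850276] 0.2033287006491891
tcp [ 593.8 -238.7  111.6] yaw 53.4 shift cm [-0.12  0.05 -0.04] wz 60.4
```

View pics/w3.png

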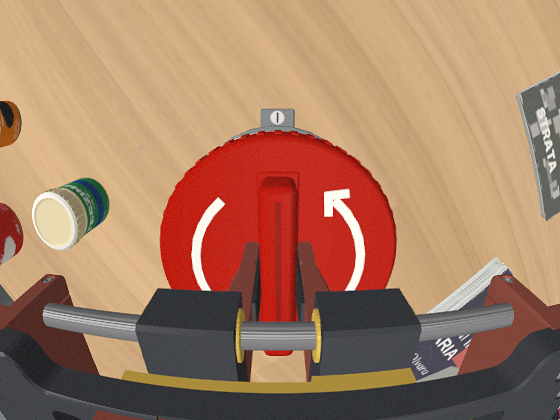

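The lid turned with the jaws: the bar lies between the fingers, square in the picture, and the tool turned 60.4°. Now I lift straight up.

>>> send_rows:
  motion:
    - [0,0,0,0,0,-0.4,1]
    - [0,0,0,0,0,-0.5,1]
    - [0,0,0,0,0,-0.5,1]
    - [0,0,0,0,0,-0.6,1]
    - [0,0,0,0,0,-1,1]
    - [0,0,0,0,0,-1.5,1]
    - [0,0,0,0,0,-1.5,1]
    - [0,0,0,0,0,-1.5,1]
    - [0,0,0,0,0,-1.5,1]
    - [0,0,0,0,0,0,1]

```text
t: 9.78
tcp_pos: [595.0, -241.5, 202.2]
orientation: [2.804, 1.404, 0.006]
wrist_force: [-0.2, 0.5, -0.3]
grip_width: 18.1
```

```bash
python3 - <<'E'
from h import *
s=robot.sense();print(s['grip_width'],s['wrist_force'],s['ft_torque'],s['joint_pos'].round(2));go([610,0,240],10)
k=eyes.read_camera('scene'); save('s2.png',cv2.resize(k[120:300,120:420],None,fx=2,fy=2,interpolation=2))
E
```

```text
18.10314525669515 [-0.19141056  0.50639519 -0.29594486] [-0.10317281  0.10274589  0.00813354] [-0.44  0.2   1.19 -0.    1.75  0.2 ]
tcp [ 595.  -241.5  202.2] yaw 53.2 shift cm [ 20.23 -13.24  -3.86] wz 43.2
```

View pics/s2.png

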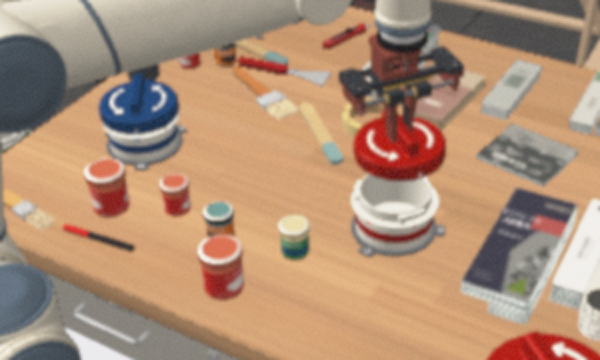

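The lid is clear of the red tub and held. I'll carry it to the free spot at about (595,15).

>>> send_rows:
  motion:
    - [0,0,0,1,-0.75,0,1]
    - [0,0,0,2.2,-1.65,0,1]
    - [0,0,0,2.2,-1.65,0,1]
    - [0,0,0,2.2,-1.65,0,1]
    - [0,0,0,2.2,-1.65,0,1]
    - [0,0,0,2.2,-1.65,0,1]
    - [0,0,0,2.5,-1.9,0,1]
    - [0,0,0,2.5,-1.9,0,1]
    - [0,0,0,2.5,-1.9,0,1]
    - [0,0,0,1,-0.75,0,1]

```text
t: 10.67
tcp_pos: [591.8, 20.8, 195.9]
orientation: [-2.804, -1.411, 0.002]
wrist_force: [0.4, -0.4, -1.0]
grip_width: 17.9
```

>>> send_rows:
  motion:
    - [0,0,0,0,0,0,1]
    - [0,0,0,0,0,2.5,1]
    - [0,0,0,0,0,3,1]
    - [0,0,0,0,0,3,1]
    - [0,0,0,0,0,2.5,1]
    - [0,0,0,0,0,1.5,1]
    - [0,0,0,0,0,1,1]
    - [0,0,0,0,0,0,1]
    - [0,0,0,0,0,0,1]

```text
t: 11.42
tcp_pos: [592.7, 15.7, 62.4]
orientation: [-2.809, -1.407, 0.001]
wrist_force: [-0.2, 0.3, -0.6]
grip_width: 18.0
```

```bash
python3 -c "
from h import *
s=robot.sense();print(s['grip_width'],s['wrist_force'],s['ft_torque'],s['joint_pos'].round(2));go([595,15,50],53)"
```

```text
17.965544759920398 [-0.21411788  0.29253951 -0.61808492] [-0.06814852  0.09302034 -0.02617768] [-0.03  0.11  1.53 -0.    1.5   0.61]
tcp [592.7  15.7  62.4] yaw 53.2 shift cm [0.08 0.23 1.24] wz 0.2
```

>>> send_rows:
  motion:
    - [0,0,0,0,0,0.6,1]
    - [0,0,0,0,0,0.4,1]
    - [0,0,0,0,0,0.2,1]
    - [0,0,0,0,0,0.1,1]
    - [0,0,0,0,0,0,1]
    - [0,0,0,0,0,0,1]

```text
t: 11.92
tcp_pos: [593.0, 16.4, 49.9]
orientation: [2.808, 1.408, 0.0]
wrist_force: [0.1, -0.2, -2.6]
grip_width: 17.7
```

>>> send_rows:
  motion:
    - [0,0,0,0,0,0.1,1]
    - [0,0,0,0,0,0.1,1]
    - [0,0,0,0,0,0,1]
    - [0,0,0,0,0,0,1]

```text
t: 12.25
tcp_pos: [593.2, 16.5, 49.5]
orientation: [2.808, 1.407, 0.002]
wrist_force: [-3.8, 0.5, 5.6]
grip_width: 17.8
```

Contact: 5.6 N, TCP at 49.5 mm, which matches the expected 49.6 mm. I'll release and rise.

>>> send_rows:
  motion:
    - [0,0,0,0,0,0,-1]
    - [0,0,0,0,0,0,-1]
    - [0,0,0,0,0,0,-1]
    - [0,0,0,0,0,0,-1]
    - [0,0,0,0,0,0,-1]
    - [0,0,0,0,0,0,-1]
    - [0,0,0,0,0,0,-1]

```text
t: 12.83
tcp_pos: [592.8, 16.4, 47.5]
orientation: [-2.809, -1.408, 0.0]
wrist_force: [1.2, 0.5, -0.5]
grip_width: 60.9
```

>>> send_rows:
  motion:
    - [0,0,0,0,0,-1,-1]
    - [0,0,0,0,0,-2,-1]
    - [0,0,0,0,0,-3,-1]
    - [0,0,0,0,0,-3,-1]
    - [0,0,0,0,0,-3,-1]
    - [0,0,0,0,0,-3,-1]
    - [0,0,0,0,0,-1,-1]
    - [0,0,0,0,0,0,-1]
    - [0,0,0,0,0,0,-1]

```text
t: 13.58
tcp_pos: [592.9, 16.4, 207.3]
orientation: [2.808, 1.408, 0.0]
wrist_force: [-0.5, -0.5, -1.7]
grip_width: 88.1
```

```bash
python3 - <<'E'
from h import *
s=robot.sense();print(s['grip_width'],s['wrist_force'],s['joint_pos'].round(2));go([451,100,200],53)
k=eyes.read_camera('top'); save('t2full.png',k); save('t2.png',cv2.resize(k[120:290,110:340],None,fx=3,fy=3,interpolation=2))
c=eyes.get_calibration('wrist'); w=eyes.read_camera('wrist'); save('w4.png',w)
for cam in ('top','wrist'):
  for t,z in [('pot_red',60),('pot_orange',60),('pot_green',60),('tub_red',82),('lid_red',28)]:
    for d in eyes.find_in(cam,t)[:3]: print(cam,t,round(d['conf'],2),np.round(d['at']),np.round(at_z(cam,d['at'],z,c if cam=='wrist' else None)))
E
```

```text
88.09323996235769 [-0.50873402 -0.4774055  -1.65268694] [-0.03  0.07  1.32  0.    1.76  0.61]
tcp [592.9  16.4 207.3] yaw 53.2 shift cm [ -1.8  -16.37   0.72] wz 0.2
top pot_red 0.93 [176. 240.] [388. 202.  60.]
top pot_red 0.73 [235. 182.] [577.  -9.  60.]
top pot_red 0.59 [260. 249.] [339. -79.  60.]
top pot_orange 0.65 [238. 225.] [424. -11.  60.]
top tub_red 0.58 [302. 174.] [ 584. -242.   82.]
top lid_red 0.87 [407. 229.] [ 375. -591.   28.]
top lid_red 0.86 [241. 183.] [579. -27.  28.]
wrist pot_red 0.92 [ 44. 162.] [414. 202.  60.]
wrist pot_red 0.67 [178. 368.] [356. -88.  60.]
wrist pot_red 0.58 [127. 203.] [468. 103.  60.]
wrist pot_orange 0.42 [189. 306.] [441. -24.  60.]
wrist pot_orange 0.38 [364. 358.] [ 555. -211.   60.]
wrist pot_green 0.89 [265. 354.] [ 466. -129.   60.]
wrist tub_red 0.96 [365. 358.] [ 563. -190.   82.]
wrist lid_red 0.57 [280. 185.] [597.  18.  28.]
```

View pics/t2.png

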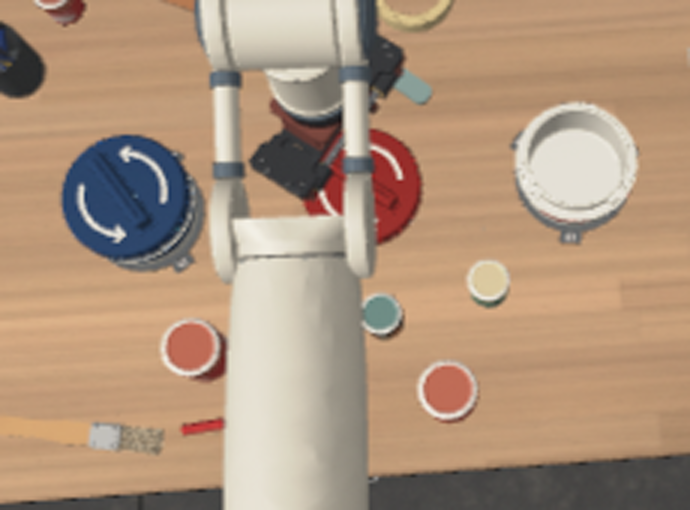

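View pics/w4.png

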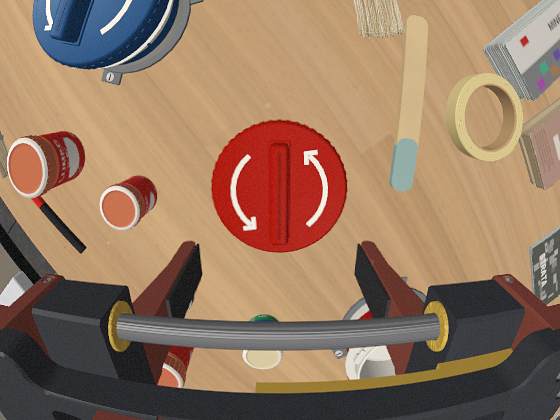

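The lid lies flat and right way up at about (595,17), and the tub is open. The small red pot is at (122,206) in the wrist view, giving about (452,101). I'll move over it with the jaws turned away from the big pot.

>>> send_rows:
  motion:
    - [0,0,0,-0.3,-3.3,0,-1]
    - [0,0,0,-0.3,-3.3,0,-1]
    - [0,0,0,-0.3,-3.3,0,-1]
    - [0,0,0,-0.3,-3.3,0,-1]
    - [0,0,0,-0.4,-3.2,0,-1]
    - [0,0,-7,0,0,0,-1]
    - [0,0,-7,0,0,0,-1]
    - [0,0,-7,0,0,0,-1]
    - [0,0,-7,0,0,0,-1]
    - [0,0,-7,0,0,0,-1]

```text
t: 15.02
tcp_pos: [451.8, 101.8, 207.9]
orientation: [2.248, 2.194, 0.001]
wrist_force: [0.2, 0.9, -0.5]
grip_width: 87.8
```

>>> send_rows:
  motion:
    - [0,0,-7,0,0,0,-1]
    - [0,0,0,0,0,2.5,-1]
    - [0,0,0,0,0,2.5,-1]
    - [0,0,0,0,0,2.2,-1]
    - [0,0,0,0,0,0,-1]
    - [0,0,0,0,0,0,-1]

```text
t: 15.52
tcp_pos: [451.2, 101.6, 135.0]
orientation: [-2.117, -2.32, 0.003]
wrist_force: [-0.2, 0.2, -0.2]
grip_width: 87.9
```

```bash
python3 - <<'E'
from h import *
c=eyes.get_calibration('wrist'); w=eyes.read_camera('wrist'); go([452,101,54],98); save('w5.png',w)
h=cv2.cvtColor(w,cv2.COLOR_RGB2HSV); p0=proj('wrist',(452,101,60),c); print('pred',p0.round(),w[int(p0[1]),int(p0[0])])
x,y=map(int,p0); ref=np.median(w[y-4:y+5,x-4:x+5].reshape(-1,3),0); m=(np.abs(w.astype(int)-ref).sum(2)<60).astype(np.uint8)
m=cv2.morphologyEx(m,cv2.MORPH_OPEN,np.ones((3,3)));n,l,st,ce=cv2.connectedComponentsWithStats(m); i=l[y,x]; print(st[i],ce[i],at_z('wrist',ce[i],60,c),[at_z('wrist',(st[i][0]+dx,ce[i][1]),60,c).round() for dx in (0,st[i][2])])
for d in eyes.find_in('wrist','pot_red')[:3]: print(d['at'],d['conf'],at_z('wrist',d['at'],50,c).round())
E
```

```text
tcp [452.1 101.8 136.6] yaw 95.2 shift cm [-0.08 -0.02  8.26] wz -2.8
pred [278. 225.] [199 111  77]
[ 257  196   55   50 2168] [284.27721402 220.65359779] [456.43786612 104.55848212  60.        ] [array([437., 103.,  60.]), array([476., 106.,  60.])]
[217.3, 66.2] 0.92 [400. 210.  50.]
[174.6, 368.6] 0.85 [362. -70.  50.]
[282.1, 216.4] 0.55 [455. 104.  50.]
```

View pics/w5.png

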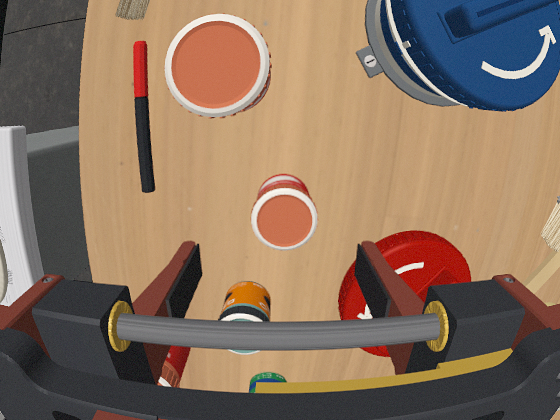

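The pot's lid disc at (284,221) is 47 mm across with its white rim, matching the 49 mm pot; the centre is at (456,104.5). The big pot at (218,65) is clear of the fingers. I'll correct, descend and grip.

>>> send_rows:
  motion:
    - [0,0,0,0.2,0.45,0,-1]
    - [0,0,0,0,0,2,-1]
    - [0,0,0,0,0,2,-1]
    - [0,0,0,0,0,2,-1]
    - [0,0,0,0,0,1.5,-1]
    - [0,0,0,0,0,0.7,-1]
    - [0,0,0,0,0,0,-1]
    - [0,0,0,0,0,0,1]
    - [0,0,0,0,0,0,1]
    - [0,0,0,0,0,0,1]
  grip_force: 20

```text
t: 16.45
tcp_pos: [457.2, 104.3, 55.3]
orientation: [2.116, 2.319, 0.003]
wrist_force: [-1.0, -1.3, 0.8]
grip_width: 71.3
```

>>> send_rows:
  motion:
    - [0,0,0,0,0,0,1]
    - [0,0,0,0,0,0,1]
    - [0,0,0,0,0,0,1]
    - [0,0,0,0,0,0,1]
    - [0,0,0,0,0,0,1]
    - [0,0,0,0,0,0,1]

```text
t: 16.95
tcp_pos: [456.3, 104.2, 54.0]
orientation: [2.117, 2.32, 0.0]
wrist_force: [-0.6, -0.2, 2.5]
grip_width: 48.2
```

>>> send_rows:
  motion:
    - [0,0,0,0,0,-1,1]
    - [0,0,0,0,0,-2,1]
    - [0,0,0,0,0,-3,1]
    - [0,0,0,0,0,-3,1]
    - [0,0,0,0,0,-3,1]
    - [0,0,0,0,0,-2,1]
    - [0,0,0,-1.5,0.45,0,1]
    - [0,0,0,-2.5,0.75,0,1]
    - [0,0,0,-3,0.9,0,1]
    - [0,0,0,-3,0.9,0,1]

```text
t: 17.78
tcp_pos: [495.5, 6.5, 194.4]
orientation: [2.116, 2.322, 0.001]
wrist_force: [0.9, 0.0, -1.6]
grip_width: 48.6
```

>>> send_rows:
  motion:
    - [0,0,0,-3,0.9,0,1]
    - [0,0,0,-3,0.9,0,1]
    - [0,0,0,-3,0.9,0,1]
    - [0,0,0,-3,0.9,0,1]
    - [0,0,0,-3,0.9,0,1]
    - [0,0,0,-3,0.9,0,1]
    - [0,0,0,-3,0.9,0,1]
    - [0,0,0,-2.5,0.7,0,1]
    - [0,0,0,-1,0.3,0,1]
    - [0,0,0,0,0,0,1]

```text
t: 18.62
tcp_pos: [590.2, -231.9, 192.8]
orientation: [-2.12, -2.317, 0.001]
wrist_force: [0.3, 0.1, -1.8]
grip_width: 48.9
```

```bash
python3 - <<'E'
from h import *
s=robot.sense();print(s['t'],s['grip_width']);go([594,-240,62],95)
c=eyes.get_calibration('wrist'); w=eyes.read_camera('wrist'); 
a=np.linspace(0,2*np.pi,60)
for r,z in ((56,82),):
  for t in a: cv2.circle(w,tuple(int(v) for v in proj('wrist',(594+r*np.cos(t),-240+r*np.sin(t),z),c)),1,(0,255,0),-1)
save('w6.png',w)
E
```

```text
18.6167 48.922170861724
tcp [ 590.2 -231.9  192.8] yaw 95.1 shift cm [-0.85  0.32 13.08] wz 0.1
```

View pics/w6.png

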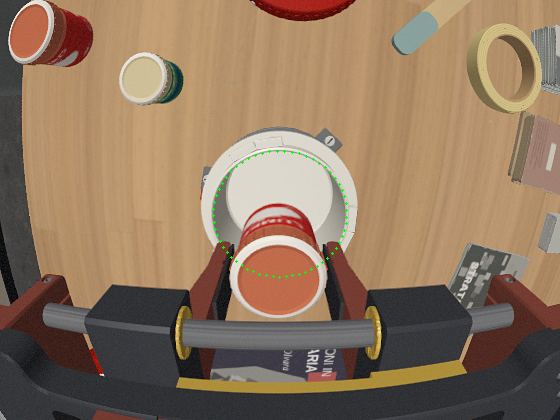

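The predicted bore ring lies on the tub's inner rim, and the pot is held upright. I'll centre and lower it.

>>> send_rows:
  motion:
    - [0,0,0,-0.6,0.2,0,1]
    - [0,0,0,0,0,0,1]
    - [0,0,0,0,0,2,1]
    - [0,0,0,0,0,2.5,1]
    - [0,0,0,0,0,2.5,1]
    - [0,0,0,0,0,2.5,1]
    - [0,0,0,0,0,1.5,1]
    - [0,0,0,0,0,1,1]
    - [0,0,0,0,0,0.4,1]
    - [0,0,0,0,0,0,1]

```text
t: 19.5
tcp_pos: [592.6, -235.0, 69.3]
orientation: [-2.116, -2.321, 0.0]
wrist_force: [0.1, -0.3, -1.9]
grip_width: 48.8
```

>>> send_rows:
  motion:
    - [0,0,0,0,0,0.2,1]
    - [0,0,0,0,0,0.2,1]
    - [0,0,0,0,0,0,1]
    - [0,0,0,0,0,0,1]

```text
t: 19.83
tcp_pos: [593.1, -236.0, 66.5]
orientation: [2.117, 2.32, 0.001]
wrist_force: [-0.5, 0.4, -0.8]
grip_width: 48.5
```

>>> send_rows:
  motion:
    - [0,0,0,0,0,0.2,1]
    - [0,0,0,0,0,0.15,1]
    - [0,0,0,0,0,0.1,1]
    - [0,0,0,0,0,0,1]
    - [0,0,0,0,0,0,1]

```text
t: 20.25
tcp_pos: [592.9, -236.0, 62.0]
orientation: [2.117, 2.32, 0.0]
wrist_force: [-2.5, 0.5, 4.6]
grip_width: 48.2
```

The pot is on the floor: 4.6 N of contact at TCP 62.0, as predicted. I'll open part way so the finger backs stay inside the bore, then rise.

>>> send_rows:
  motion:
    - [0,0,0,0,0,0,-0.4]
    - [0,0,0,0,0,0,-0.4]
    - [0,0,0,0,0,0,-0.4]
    - [0,0,0,0,0,0,-0.4]
    - [0,0,0,0,0,0,-0.4]
    - [0,0,0,0,0,0,-0.4]

```text
t: 20.75
tcp_pos: [592.8, -235.8, 60.9]
orientation: [-2.117, -2.32, 0.0]
wrist_force: [-0.5, 0.3, 0.6]
grip_width: 61.3
```

>>> send_rows:
  motion:
    - [0,0,0,0,0,-1,-0.4]
    - [0,0,0,0,0,-1.5,-0.4]
    - [0,0,0,0,0,-2,-0.4]
    - [0,0,0,0,0,-3,-0.4]
    - [0,0,0,0,0,-3,-0.4]
    - [0,0,0,0,0,-3,-0.4]
    - [0,0,0,0,0,-2,-0.4]
    - [0,0,0,0,0,0,-0.4]
    - [0,0,0,0,0,0,-0.4]

```text
t: 21.5
tcp_pos: [593.4, -236.1, 218.5]
orientation: [2.115, 2.318, 0.002]
wrist_force: [0.5, 0.7, -0.6]
grip_width: 61.4
```

```bash
python3 - <<'E'
from h import *
s=robot.sense();print(s['t'],s['grip_width'],s['wrist_force'].round(1))
c=eyes.get_calibration('wrist'); w=eyes.read_camera('wrist'); t=eyes.read_camera('scene')
cv2.putText(w,'',(0,0),0,1,0)
save('fin.png',np.hstack([w[:,60:480],cv2.resize(t[130:290,150:360],(551,420),interpolation=2)])[:,:800] if False else np.hstack([cv2.resize(w[:,60:480],(400,400)),cv2.resize(t[140:290,160:310],(400,400),interpolation=2)]))
for p in [(593,-236,68)]: print(proj('wrist',p,c).round())
E
```

```text
21.5 61.400118785726015 [ 0.5  0.7 -0.6]
[276. 195.]
```

View pics/fin.png

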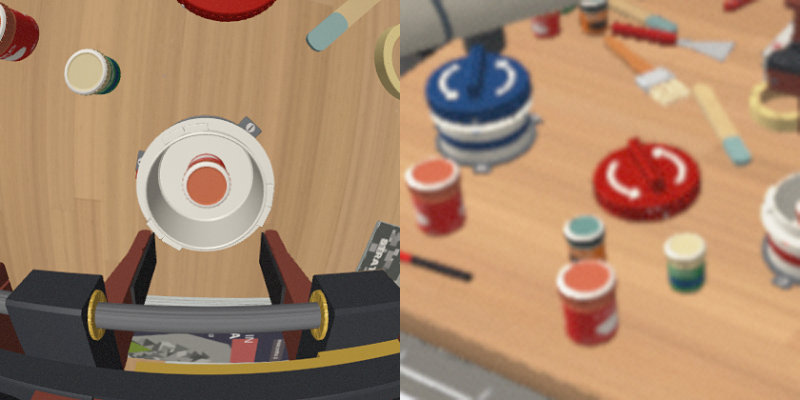

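The pot stands upright in the red tub, with its disc at (206,187) in the left half. In the right half the red lid lies flat at (647,180), the blue lid is shut, and the orange and green pots are standing. The gripper is clear, so I'm handing in.

```bash
python3 -c "
from station import robot
print(robot.sign_off())"
```

```text
the job is handed in; nothing more can be done
None
```

The red pot is in the red tub and the job is handed in, after about 21.5 s of the 67 s allowed.

- **Lid:** I gripped the bar, pressed the lid 7.1 mm (15.7 N, at its stop), turned it 60° anticlockwise and lifted it off. It now lies flat and right way up at about (593, 16) mm.
- **Pot:** I stood the small red pot in the red tub and let go. It touched down at the height expected for the tub floor (TCP 62.0 mm), about 4 mm off the tub's centre.
- **Last checks:** The final pictures show the pot upright in the tub and the red lid flat. The blue lid is shut, and the orange and green pots are standing. The gripper is clear, with wrist force under 1 N.
- **Disagreements:**
  - The first lid positions from the detector differed by about 18 mm between the top and wrist cameras. I used an outline fit instead, which agreed with the bar to about 1 mm.
  - While the lid was carried, the wrist force read almost zero instead of about 2 N, but the picture after lifting showed it held.
- **Not measured:** I checked by eye, not by measurement, that the blue lid, orange pot and green pot had not moved.

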